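Empty the locked worn-parts box

TASK

Empty the red worn-parts box: push the catch tray by its pull fully home under the box, then lower the red T-key down the key shaft onto the square stem and turn it clockwise until both floor doors drop and the worn parts fall into the tray. Leave the key standing on the stem and the tray in place, with all four parts in it; leave the blue key and the other things on the bench alone.

Things in the scene. Friction and masses are not known exactly. Their poses are not given: they have to be found in the camera images.
- drop_box: the worn-parts box, fixed: red cabinet, 105 mm deep (x, +x to its back), 151 wide (y), 200 high, grey lid. Origin on the bench under its centre. Stands on two 3 mm side cheeks; between them a 145 mm wide tunnel for the tray, open in front (-x), 74 mm high, with a 30 mm high stop across the back, inner face at x = +49.5 mm. Two bays above (y = +-24 to +-70 mm) with barred front windows, key shaft between them
- shaft_mouth (a point): centre of the flared steel mouth of the key shaft, in the middle of the lid, 201.5 mm above the bench; axes as drop_box. The shaft goes straight down: 42 mm wide at the mouth, 32 mm bore from 12 mm down, floor 90 mm above the bench
- stem_top (a point): top of the brass stem on the shaft's axis, 110 mm above the bench. Stem 12 mm square from 90 to 104 mm above the bench, tapering to 5 mm square at the tip. The point turns with the stem; its x and y are square to the flats. A key fully down has its foot 92 mm above the bench; it drops over the stem only with its flats within about 0.15 rad of the stem's, any of four ways
- latch (a joint): turn of the stem, rad, clockwise seen from above: 0 to 0.2 locked (start); its cam bar holds both floor doors up until about 1.1; stop at 1.57. Friction 0.05 N m; stays where it is left. The key has up to 0.2 rad of play on the stem either way
- door_left (a joint): opening of the left (+y) bay's floor door, rad, hinged at the outer cheek: 0 shut (floor 90 mm above the bench), 1.2 hanging open, down to 44 mm above the bench. Falls by itself when the cam bar clears it
- door_right (a joint): the same for the right (-y) bay
- catch_tray: grey open tray, 150 mm deep (x), 124 wide (y), 40 high, 3 mm walls, about 0.28 kg, loose on the bench in front of the box. Origin under its centre; its pull faces -x. Fully home, its back wall meets the stop: origin at x = -25.5 mm, y = 0 in drop_box's frame, axes as drop_box's; 10 mm of play to each cheek
- tray_knob (a point): middle of the tray's black round pull, a level cylinder along the tray's x, 25 mm thick, 32 mm long, 104 mm in front of the tray's origin, 27 mm above the bench; axes as the tray
- red_key: the box's key: T-key, red flat T-handle, upright in the rack, foot on the bench, 0.15 kg. Origin at the centre of its foot, z up the shank, y along the handle. Foot: 20 mm square steel socket, sides along x and y, with a 14 mm square hole 18 mm deep. Shank 11 mm round, with a black 28 mm guide collar 78 to 93 mm above the foot. Handle 14 mm thick (x), 84 long (y), 20 high
- red_grip (a point): middle of the red key's handle, 145 mm above its foot; axes as the key
- blue_key: another T-key, blue handle of the same shape, same collar, round 26 mm foot that does not fit; not needed
- key_stand: fixed two-tier wooden rack, 70x166 mm (x, y), 93 mm high: two boards on four posts, each with two 31 mm holes 47.5 mm either side of the centre along y. The two T-keys stand in them, in either order, foot in the lower board, collar in the upper, handles roughly along the rack's x. Origin under its centre
- worn_bearing_a: worn ball bearing, a steel ring 22 mm across and 7 mm high, at first on the floor of the left (+y) bay. Origin at the centre of its underside
- worn_bearing_b: worn ball bearing, a steel ring 26 mm across and 8 mm high, at first on the floor of the left (+y) bay. Origin at the centre of its underside
- worn_pinion: worn small steel pinion with hub, 25 mm across and 20 mm high, at first on the floor of the right (-y) bay. Origin at the centre of its underside
- worn_gear: worn steel spur gear with hub, 34 mm across and 17 mm high, at first on the floor of the right (-y) bay. Origin at the centre of its underside
- grease_tin: flat round red tin, 68 mm across, 30 mm high; bystander. Origin at the centre of its underside
- chuck: steel drill chuck standing on end, 43 mm across, 51 mm high; bystander. Origin at the centre of its underside
- armature: motor armature lying down, 143 mm long, 39 mm thick; bystander. Origin at the centre of its underside
- trigger_switch: black and red trigger switch block, 39x46x26 mm; bystander. Origin at the centre of its underside
- box_bearing: small printed carton, 55x35x66 mm; bystander. Origin at the centre of its underside
There are look-alikes about, which are no part of the job. Leave any green or purple look-alike of the red_key alone.

How it is judged (in metres and radians):
On the way, in this order (a step that is already met when the one before it is completed fails the run):
1. the tray stands flat on the bench fully home under the box, floor doors still shut (x of catch_tray in the frame of drop_box above -0.037 m and y of catch_tray in the frame of drop_box between -0.016 and 0.016 m and angle between the x axis of catch_tray and the x axis of drop_box, either way round below 0.12 rad and angle between catch_tray's own z axis and vertical below 0.03 rad and height (world z) of catch_tray below 0.006 m and value of joint each of door_left, door_right below 0.2 rad), for 0.2 s.
2. the red key's socket is down over the stem, doors still shut (z of red_key in the frame of stem_top below -0.011 m and horizontal distance between red_key and stem_top below 0.006 m and angle between red_key's own z axis and vertical below 0.12 rad and value of joint each of door_left, door_right below 0.2 rad), for 0.1 s.
3. the key has turned the stem and both doors hang open (z of red_key in the frame of stem_top below -0.011 m and horizontal distance between red_key and stem_top below 0.006 m and angle between red_key's own z axis and vertical below 0.12 rad and value of joint latch above 1 rad and value of joint each of door_left, door_right above 0.9 rad), for 0.1 s.
At the end, for the whole second after the job is handed in: Tray flat on the bench, within 11 mm of the stop, within 0.12 rad of square; stem past 1.0 rad; both doors open over 0.9 rad; all four worn parts at rest in the tray; red key upright within 0.12 rad, its socket at least 11 mm down over the stem (all of step 3 and x of catch_tray in the frame of drop_box above -0.037 m and y of catch_tray in the frame of drop_box between -0.016 and 0.016 m and angle between the x axis of catch_tray and the x axis of drop_box, either way round below 0.12 rad and angle between catch_tray's own z axis and vertical below 0.03 rad and height (world z) of catch_tray below 0.006 m and x of worn_bearing_a in the frame of catch_tray between -0.075 and 0.075 m and y of worn_bearing_a in the frame of catch_tray between -0.062 and 0.062 m and z of each of worn_bearing_a, worn_bearing_b, worn_pinion, worn_gear in the frame of catch_tray below 0.045 m and linear speed of each of worn_bearing_a, worn_bearing_b, worn_pinion, worn_gear below 0.03 m/s and x of worn_bearing_b in the frame of catch_tray between -0.075 and 0.075 m and y of worn_bearing_b in the frame of catch_tray between -0.062 and 0.062 m and x of worn_pinion in the frame of catch_tray between -0.075 and 0.075 m and y of worn_pinion in the frame of catch_tray between -0.062 and 0.062 m and x of worn_gear in the frame of catch_tray between -0.075 and 0.075 m and y of worn_gear in the frame of catch_tray between -0.062 and 0.062 m); the robot touches nothing.
It fails at once if a bystander on the bench is shifted by more than 3 cm (distance of any of grease_tin, chuck, armature, trigger_switch, box_bearing from where it was at the start of the episode above 0.03 m).
It fails at once if the blue key is shifted by more than 3 cm (distance of blue_key from where it was at the start of the episode above 0.03 m).
It also fails if it takes over 70 s, if anything falls off the work surface, if the arm or the gripper's body presses on something with over 40 N, if the wrist force passes 120 N, or if a joint passes its speed limit or range.

ROBOT

A 6-joint arm with a two-finger parallel gripper is mounted at the origin on a cart in front of the work surface, level with it; the furniture and walls round the work are solid. World frame = base frame: x ahead of the robot, y to its left, z up, the work surface at z = 0. Lengths are in m, angles in degrees, forces in N, time in s.
With the tool pointing down it reaches from about 0.35 to 0.875 m from the base axis. Payload 4.2 kg.
Tool frame: the origin (TCP) lies at the very end of the fingers, on their centre line; the grasp point (between the pads) lies 19 mm behind it; z points along the fingers, y is the line along which they close (so a half turn about z gives the same grasp; the last joint's range is limited). The gripper opens to 87 mm and grips with 3 to 60 N. Pads are 19 mm wide; open, the fingers measure 117 mm over their backs; the gripper's body (75 mm by 190 mm) begins 51 mm behind the grasp point.
Start: joints at [79.274, 22.042, 0.453, 0, -68.411, -14.817], TCP at [0.269, 0.564, 0.223] pointing down, gripper open.
Joint ranges: [-179.83, 179.83], [-69.29, 118.12], [-61.27, 80.66], [-181.25, 117.63], [-171.15, -9.14], [-177.46, 177.46]. Speed limits (degrees/s): [159.86, 159.86, 180, 180, 180, 180].

INTERFACE

Orientations are given as a 3x3 rotation matrix whose columns are the frame's x, y, z axes.
In Python, from station import monitor, cams, ticket gives the robot as it stands.
- The arm moves only by the tool drive_tool, never from a script. Its argument "moves" is a list of rows, each an object with "delta_pos": the shift along the tool's x, y, z in mm, a list of three; "turn": the turn about the tool's z in rad; "claw": the opening, from 0 (shut) to 1 (fully open). A call has 1 to 12 rows; each row shifts and turns the commanded pose from where the row before left it, along the tool's axes as they then stand; what a row does not reach is not made up. A row lasts 1/8 s, in which the tool goes at most 62.5 mm and 10.7 degrees, less where a joint would pass 70% of its speed; a pose out of reach is approached as far as the arm can. A call is refused whole if a number of a shift passes 62.5 or a number of a turn 0.188, either way. A call with a gripper value outside its range is refused whole. The fingers move at their own pace and stop on an object; the grip force is fixed at half the most. Time passes only in rows, so rows that do not move let the fingers close. It gives the time, the measured TCP pose, the force, the opening and the grip force at its end, in the units of the state.
- monitor.sense(): the state, without advancing time (a new reading comes with each control period).
- cams.capture(name): name is "side" or "top" or "wrist"; returns a dict with "color" (400x640x3 uint8, red, green, blue), "range_z" (400x640 float32, m along the optical axis (not along the pixel's ray), 0 where there is no reading), "vertical_fov" (degrees; the focal length in pixels is half the picture's height over the tangent of half this angle, whatever the lens; pixels are square), "cx", "cy" (the principal point, pixels), "extrinsics" (4x4, takes a point from camera to world coordinates). Camera axes: x right, y down, z forward; pixel columns grow to the right and rows downward; lengths in m; the calibration is good to about 2 mm. A picture is of the moment at which its call begins.
- ticket.finish_job(): hands the job in; it is judged then, once.
The state is a dict: "time_s": time; "joints": joint angles; "joint_velocities": joint speeds; "effort": joint torques, N m; "tcp_pos": TCP position; "ee_rot": TCP orientation; "wrist_force": force on the tool from outside, world axes, zero at the start; "moment": the same for the moment, N m; "gripper_width": opening from 0.0 (shut) to 1.0 (fully open); "gripper_force": force on a finger pad.
Only numpy, scipy, OpenCV 4.12 (cv2) and the standard library are available. Lean on these libraries where they do the work, as an engineer would, in place of code of your own. Each camera call takes 0.05 s, during which the arm holds its last target. There are 200 camera calls.

## Working session

There is one attempt and no reset: what is moved stays moved. The work goes in short steps, Python scripts to look and compute and a tool call to move; the robot and the scene stay as the last step left them, time stands still between calls to the robot, and variables do not carry over. Pictures are saved under pics/ and viewed, at most 10 in all, crops included, and the job is handed in when it is done.

Besides the shell and the picture viewer there is one more tool, called after ">>>" as name(argument=value, ...) on one line, values as JSON. drive_tool: Moves the arm, as the interface text tells. Its arguments: {"type":"object","properties":{"moves":{"type":"array","items":{"type":"object","properties":{"delta_pos":{"type":"array","items":{"type":"number"}},"turn":{"type":"number"},"claw":{"type":"number"}}}}},"required":["moves"]}

```bash
mkdir -p pics; cat > h.py <<'E'
import numpy as np, cv2
from station import monitor, cams, ticket
def grab(n):
    c=cams.capture(n); h=c["color"].shape[0]
    c["f"]=h/2/np.tan(np.radians(c["vertical_fov"])/2); return c
def save(c,fn): cv2.imwrite("pics/"+fn,cv2.cvtColor(c["color"],cv2.COLOR_RGB2BGR))
def cloud(c):
    z=c["range_z"]; v,u=np.mgrid[:z.shape[0],:z.shape[1]]
    p=np.stack([(u-c["cx"])/c["f"]*z,(v-c["cy"])/c["f"]*z,z],-1)
    E=np.array(c["extrinsics"]); w=p@E[:3,:3].T+E[:3,3]; w[z<=0]=np.nan; return w
def st():
    s=monitor.sense(); print(s["time_s"],np.round(s["tcp_pos"],4),np.round(s["ee_rot"],3).tolist(),np.round(s["joints"],1),s["gripper_width"],s["wrist_force"])
E
python3 - <<'E'
from h import *
st()
for n in("top","side"):
    c=grab(n); save(c,n+"0.png"); np.savez(n+"0.npz",w=cloud(c),col=c["color"],E=c["extrinsics"],f=c["f"]); print(n,np.round(c["extrinsics"],3).tolist(),c["f"],c["cx"],c["cy"])
E
```

```text
0.0 [0.2692 0.5634 0.2214] [[0.902, -0.431, -0.001], [-0.431, -0.902, -0.002], [0.0, 0.002, -1.0]] [ 79.3  22.1   0.4  -0.  -68.4 -14.8] 1.0009822263278878 [ 0.19379101 -1.61960693 -0.26959781]
top [[-0.012, -0.985, 0.174, 0.376], [-1.0, 0.007, -0.031, -0.01], [0.029, -0.174, -0.984, 1.114], [0.0, 0.0, 0.0, 1.0]] 366.67406447671857 318.9317968560529 195.5112231109043
side [[-1.0, 0.022, 0.006, 0.516], [0.005, 0.472, -0.881, 1.193], [-0.022, -0.881, -0.472, 0.805], [0.0, 0.0, 0.0, 1.0]] 442.6117216058102 320.5463636480401 201.00660756630677
```

View pics/top0.png

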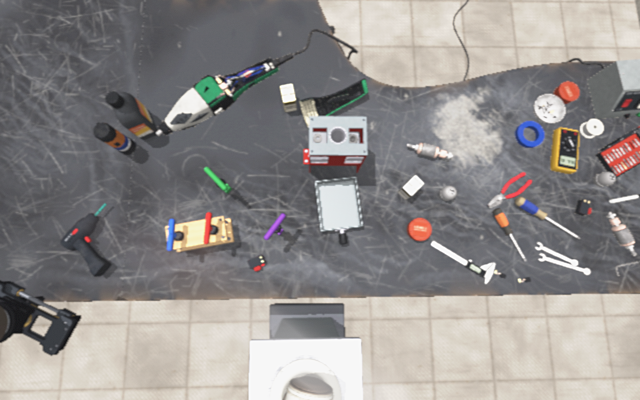

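View pics/side0.png

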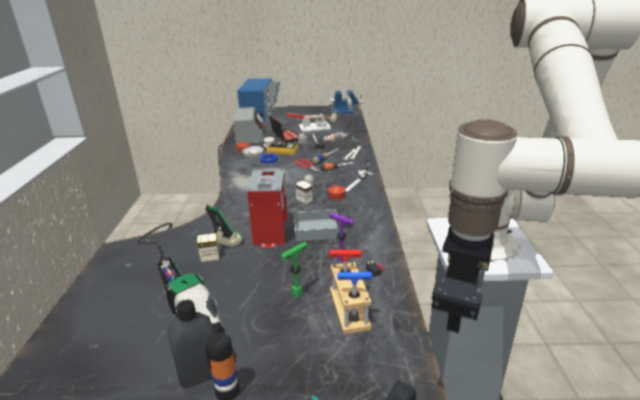

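The top view shows the box at (337,140), the tray at (339,207) with its knob at (343,240), and the rack at (200,234) holding the red key (209,228) and the blue key (171,236). The purple look-alike (275,225) and a small switch (258,263) lie between the rack and the tray.

```bash
cat > m.py <<'E'
from h import *
d=np.load("top0.npz"); w=d["w"]; col=d["col"]; hsv=cv2.cvtColor(col,cv2.COLOR_RGB2HSV).astype(int)
v,u=np.mgrid[:400,:640]
def rep(n,m):
    p=w[m]; r=cv2.minAreaRect((p[:,:2]*1000).astype(np.float32)); print(n,m.sum(),"med",np.round(np.median(p,0),4),"rect",np.round(r[0],1),np.round(r[1],1),round(r[2],1))
def box(a,b,c,e): return (u>=a)&(u<=b)&(v>=c)&(v<=e)
z=w[...,2]; H,S,V=hsv[...,0],hsv[...,1],hsv[...,2]
rep("lid",box(295,375,105,170)&(z>.195)&(z<.206))
rep("tray",box(305,370,172,235)&(z>.034)&(z<.046))
rep("knob",box(330,356,230,255)&(z>.02)&(z<.045)&(V<70))
red=((H<8)|(H>172))&(S>150)
rep("red",box(195,225,200,255)&red&(z>.13)&(z<.17))
rep("blue",box(155,185,200,265)&(H>95)&(H<125)&(S>120)&(z>.13)&(z<.17))
rep("green",box(195,240,155,210)&(H>45)&(H<85)&(S>120))
rep("purple",box(255,295,200,250)&(H>125)&(H<165)&(S>80))
rep("rackboard",box(150,245,200,265)&(z>.085)&(z<.1))
rep("switch",box(245,275,250,275)&(z>.012))
rep("tin",box(400,440,210,245)&red)
E
python3 m.py
```

```text
lid 1668 med [ 0.6929 -0.0886  0.2007] rect [697.6 -89.1] [149.6 106.9] 89.3
tray 243 med [ 0.5311 -0.1072  0.0395] rect [ 532.3 -100.6] [171.1 124. ] 6.1
knob 53 med [ 0.4366 -0.1149  0.0368] rect [ 438.1 -111.6] [26.5 21.5] 0.5
red 150 med [0.4645 0.251  0.1534] rect [462.5 251.6] [10.9 78.5] 88.0
blue 170 med [0.446  0.3444 0.153 ] rect [446.6 345.6] [12.2 80.1] 88.5
green 181 med [nan nan nan] rect [593.9 236.2] [78.2 12.8] 45.0
purple 214 med [0.4634 0.0758 0.1532] rect [473.2  81.7] [36.9 91.1] 63.5
rackboard 1056 med [0.4564 0.3    0.0904] rect [455.6 301.1] [ 66.6 161. ] 10.1
switch 185 med [0.373  0.1417 0.0234] rect [369.7 141.7] [37.5 45.8] 24.8
tin 336 med [nan nan nan] rect [ 464.5 -341.9] [65. 67.] 8.5
```

>>> drive_tool(moves=[{"turn": -0.149,"claw": 1},{"turn": -0.149},{"turn": -0.148},{"delta_pos": [44,0,0]},{"delta_pos": [44,40,0]},{"delta_pos": [42,60,0]},{"delta_pos": [0,60,0]},{"delta_pos": [0,60,0]},{"delta_pos": [0,60,0]},{"delta_pos": [0,60,0]},{"delta_pos": [0,60,0]},{"delta_pos": [0,60,0]}])

```text
invalid input
```

>>> drive_tool(moves=[{"delta_pos": [0,60,0]},{"delta_pos": [0,60,0]},{"delta_pos": [0,60,0]},{"delta_pos": [0,33,0]},{"delta_pos": [0,0,0]},{"delta_pos": [0,0,0]}])

```text
invalid input
```

```bash
python3 - <<'E'
from h import *
st()
c=grab("wrist"); save(c,"w1.png"); np.savez("w1.npz",w=cloud(c),col=c["color"]); print(np.round(c["extrinsics"],3).tolist(),c["f"])
E
```

```text
0.1 [0.2692 0.5634 0.2216] [[0.902, -0.431, -0.001], [-0.431, -0.902, -0.002], [0.0, 0.002, -1.0]] [ 79.3  22.1   0.4  -0.  -68.4 -14.8] 1.003011068669197 [-0.66134359 -0.73233042 -0.62869782]
[[-0.43, -0.87, -0.239, 0.334], [-0.903, 0.416, 0.11, 0.533], [0.004, 0.263, -0.965, 0.383], [0.0, 0.0, 0.0, 1.0]] 324.87202882242815
```

View pics/w1.png

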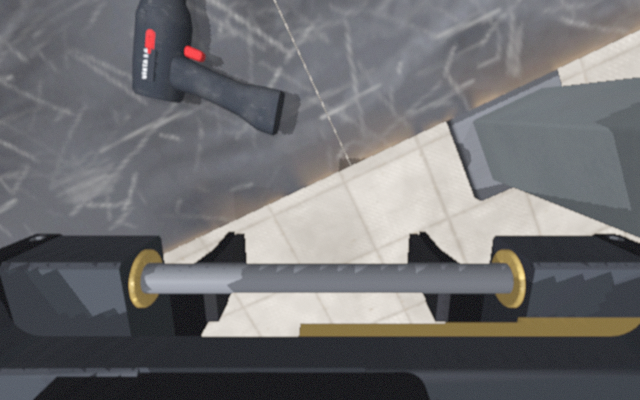

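Each row needs all three fields. The picture shows the wrist camera on the tool's +x side. I'll turn the tool half round so that the camera faces away from the box.

>>> drive_tool(moves=[{"delta_pos": [0,0,0],"turn": 0.18,"claw": 1},{"delta_pos": [0,0,0],"turn": 0.18,"claw": 1},{"delta_pos": [0,0,0],"turn": 0.18,"claw": 1},{"delta_pos": [0,0,0],"turn": 0.18,"claw": 1},{"delta_pos": [0,0,0],"turn": 0.18,"claw": 1},{"delta_pos": [0,0,0],"turn": 0.18,"claw": 1},{"delta_pos": [0,0,0],"turn": 0.18,"claw": 1},{"delta_pos": [0,0,0],"turn": 0.18,"claw": 1},{"delta_pos": [0,0,0],"turn": 0.18,"claw": 1},{"delta_pos": [0,0,0],"turn": 0.18,"claw": 1},{"delta_pos": [0,0,0],"turn": 0.18,"claw": 1},{"delta_pos": [0,0,0],"turn": 0.18,"claw": 1}])

```text
time_s: 1.65
tcp_pos: [0.2693, 0.5637, 0.2221]
ee_rot: [[-0.863, -0.505, -0.0], [-0.505, 0.863, -0.001], [0.001, -0.001, -1.0]]
wrist_force: [-0.9, -0.3, 0.0]
gripper_width: 1.006
gripper_force: 0.0
```

>>> drive_tool(moves=[{"delta_pos": [0,0,0],"turn": 0.18,"claw": 1},{"delta_pos": [0,0,0],"turn": 0.18,"claw": 1},{"delta_pos": [0,0,0],"turn": 0.176,"claw": 1},{"delta_pos": [0,0,0],"turn": 0,"claw": 1}])

```text
time_s: 2.15
tcp_pos: [0.2694, 0.5637, 0.2222]
ee_rot: [[-1.0, -0.002, -0.0], [-0.002, 1.0, -0.001], [0.0, -0.001, -1.0]]
wrist_force: [-0.3, 0.4, -0.6]
gripper_width: 1.003
gripper_force: 0.0
```

>>> drive_tool(moves=[{"delta_pos": [-40,-20,0],"turn": 0,"claw": 1},{"delta_pos": [-40,-55,0],"turn": 0,"claw": 1},{"delta_pos": [-40,-55,0],"turn": 0,"claw": 1},{"delta_pos": [-40,-55,0],"turn": 0,"claw": 1},{"delta_pos": [0,-60,0],"turn": 0,"claw": 1},{"delta_pos": [0,-60,0],"turn": 0,"claw": 1},{"delta_pos": [0,-60,0],"turn": 0,"claw": 1},{"delta_pos": [0,-60,0],"turn": 0,"claw": 1},{"delta_pos": [0,-60,0],"turn": 0,"claw": 1},{"delta_pos": [0,-60,0],"turn": 0,"claw": 1},{"delta_pos": [0,-60,0],"turn": 0,"claw": 1},{"delta_pos": [0,-60,0],"turn": 0,"claw": 1}])

```text
time_s: 3.65
tcp_pos: [0.4193, -0.0896, 0.2229]
ee_rot: [[-1.0, -0.004, 0.001], [-0.004, 1.0, 0.0], [-0.001, 0.0, -1.0]]
wrist_force: [1.2, 0.7, -0.2]
gripper_width: 1.0
gripper_force: 0.0
```

>>> drive_tool(moves=[{"delta_pos": [0,0,0],"turn": 0,"claw": 1},{"delta_pos": [0,0,0],"turn": 0,"claw": 1},{"delta_pos": [0,0,0],"turn": 0,"claw": 1}])

```text
time_s: 4.03
tcp_pos: [0.4197, -0.0867, 0.2226]
ee_rot: [[-1.0, -0.003, 0.0], [-0.003, 1.0, 0.0], [-0.0, 0.0, -1.0]]
wrist_force: [-0.2, -0.4, 0.1]
gripper_width: 0.997
gripper_force: 0.0
```

```bash
python3 - <<'E'
from h import *
st()
c=grab("wrist"); save(c,"w2.png"); np.savez("w2.npz",w=cloud(c),col=c["color"]); print(np.round(c["extrinsics"],3).tolist(),c["f"])
E
```

```text
4.025 [ 0.4197 -0.0867  0.2226] [[-1.0, -0.003, 0.0], [-0.003, 1.0, 0.0], [-0.0, 0.0, -1.0]] [  10.2    2.5  -25.2   -0.   -62.3 -100. ] 0.9967564870226445 [-0.17653589 -0.37371765  0.09287604]
[[-0.004, 0.965, 0.261, 0.348], [1.0, 0.004, 0.0, -0.087], [-0.001, 0.261, -0.965, 0.384], [0.0, 0.0, 0.0, 1.0]] 324.87202882242815
```

View pics/w2.png

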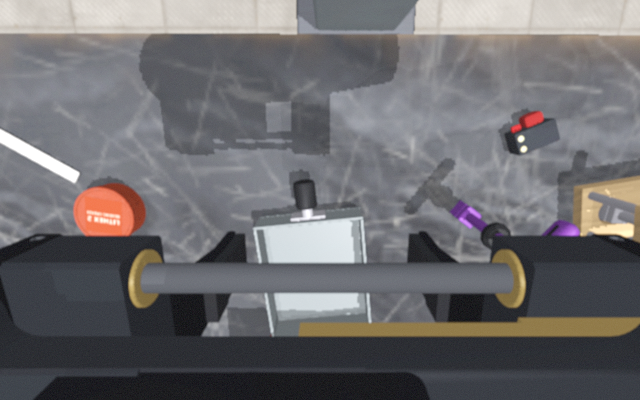

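The wrist view shows the knob at (304,195) below the tray's front rim, which runs from (255,215) to (365,208). The grease tin at (110,210) and the purple key at (490,230) are clear of it.

```bash
python3 - <<'E'
from h import *
d=np.load("w2.npz"); w=d["w"]; col=d["col"]; V=col.max(-1); z=w[...,2]
v,u=np.mgrid[:400,:640]
m=(u>285)&(u<325)&(v>172)&(v<225)&(z>.022)&(z<.045)&(V<75)
p=w[m]; r=cv2.minAreaRect((p[:,:2]*1000).astype(np.float32)); print("knob",m.sum(),np.median(p,0),r, p.min(0),p.max(0))
m=(u>245)&(u<375)&(v>200)&(v<236)&(z>.036)&(z<.044)
p=w[m]; print("rim",m.sum(),p.min(0),p.max(0)); r=cv2.minAreaRect((p[:,:2]*1000).astype(np.float32)); print(r)
f=p[p[:,0]<p[:,0].min()+.05]
bins=np.linspace(p[:,1].min()+.008,p[:,1].max()-.008,12); F=np.array([[(a+b)/2,np.percentile(p[(p[:,1]>=a)&(p[:,1]<b),0],5)] for a,b in zip(bins,bins[1:])])
print(np.round(F,4).tolist(), np.polyfit(F[:,0],F[:,1],1))
E
cat >> m.py <<'E'
# lid front/back edge fit, shaft hole
m=box(295,375,105,170)&(z>.195)&(z<.206); p=w[m]
ys=np.arange(-.155,-.02,.01)
for q in(2,98):
    F=np.array([[y,np.percentile(p[abs(p[:,1]-y)<.005,0],q)] for y in ys]); print("edge",q,np.polyfit(F[:,0],F[:,1],1),np.round(F[:,1],3))
print(np.percentile(p[:,1],[1,99]))
E
python3 m.py|tail -3
```

```text
knob 393 [ 0.43317005 -0.11425851  0.03545008] ((436.4769592285156, -112.19927978515625), (30.99382781982422, 23.944957733154297), 8.066969871520996) [ 0.42032101 -0.124827    0.02207103] [ 0.45312155 -0.09897774  0.03983615]
rim 534 [ 0.44197477 -0.16983731  0.03601065] [ 0.48270979 -0.04563107  0.0414412 ]
((462.3294677734375, -107.72773742675781), (124.20967864990234, 40.706703186035156), 89.97431945800781)
[[-0.1569, 0.471], [-0.1471, 0.4698], [-0.1372, 0.4687], [-0.1274, 0.4676], [-0.1176, 0.4426], [-0.1077, 0.4424], [-0.0979, 0.4646], [-0.0881, 0.4635], [-0.0782, 0.4626], [-0.0684, 0.4617], [-0.0585, 0.4603]] [-0.08337577  0.45236809]
edge 98 [0.02472382 0.75090934] [0.747 0.747 0.747 0.747 0.747 0.749 0.75  0.75  0.75  0.749 0.749 0.749
 0.75  0.75 ]
[-0.16230467 -0.0145508 ]
```

>>> drive_tool(moves=[{"delta_pos": [0,0,0],"turn": -0.109,"claw": 1},{"delta_pos": [-12,-27,0],"turn": 0,"claw": 1},{"delta_pos": [0,0,50],"turn": 0,"claw": 1},{"delta_pos": [0,0,50],"turn": 0,"claw": 1},{"delta_pos": [0,0,50],"turn": 0,"claw": 1},{"delta_pos": [0,0,40],"turn": 0,"claw": 1},{"delta_pos": [0,0,20],"turn": 0,"claw": 1},{"delta_pos": [0,0,0],"turn": 0,"claw": 1},{"delta_pos": [0,0,0],"turn": 0,"claw": 1}])

```text
time_s: 5.2
tcp_pos: [0.4355, -0.1126, 0.0133]
ee_rot: [[-0.994, -0.111, 0.002], [-0.111, 0.994, -0.0], [-0.002, -0.0, -1.0]]
wrist_force: [-0.2, -0.4, 1.8]
gripper_width: 1.002
gripper_force: 0.0
```

>>> drive_tool(moves=[{"delta_pos": [0,0,0],"turn": 0,"claw": 0.2},{"delta_pos": [0,0,0],"turn": 0,"claw": 0.2},{"delta_pos": [0,0,0],"turn": 0,"claw": 0.2},{"delta_pos": [0,0,0],"turn": 0,"claw": 0.2},{"delta_pos": [0,0,0],"turn": 0,"claw": 0.2},{"delta_pos": [0,0,0],"turn": 0,"claw": 0.2}])

```text
time_s: 5.95
tcp_pos: [0.4345, -0.1133, 0.0125]
ee_rot: [[-0.994, -0.109, -0.0], [-0.109, 0.994, -0.0], [0.0, -0.0, -1.0]]
wrist_force: [0.8, 0.4, 0.1]
gripper_width: 0.399
gripper_force: 0.0
```

>>> drive_tool(moves=[{"delta_pos": [0,0,0],"turn": 0,"claw": 0},{"delta_pos": [0,0,0],"turn": 0,"claw": 0},{"delta_pos": [0,0,0],"turn": 0,"claw": 0},{"delta_pos": [0,0,0],"turn": 0,"claw": 0},{"delta_pos": [0,0,0],"turn": 0.062,"claw": 0},{"delta_pos": [0,0,0],"turn": 0.062,"claw": 0},{"delta_pos": [-5,10,0],"turn": 0,"claw": 0},{"delta_pos": [-5,10,0],"turn": 0,"claw": 0},{"delta_pos": [-5,9,0],"turn": 0,"claw": 0},{"delta_pos": [0,0,0],"turn": 0,"claw": 0},{"delta_pos": [0,0,0],"turn": 0,"claw": 0}])

```text
time_s: 7.32
tcp_pos: [0.4505, -0.0841, 0.0125]
ee_rot: [[-1.0, 0.014, 0.001], [0.014, 1.0, 0.0], [-0.001, 0.0, -1.0]]
wrist_force: [0.7, 0.2, -1.0]
gripper_width: 0.276
gripper_force: 30.0
```

```bash
python3 - <<'E'
from h import *
st()
c=grab("top"); save(c,"t2.png"); np.savez("top1.npz",w=cloud(c),col=c["color"])
cv2.imwrite("pics/t2c.png",cv2.resize(cv2.cvtColor(c["color"][90:270,240:440],cv2.COLOR_RGB2BGR),None,fx=3,fy=3,interpolation=cv2.INTER_CUBIC))
E
```

```text
7.325 [ 0.4505 -0.0841  0.0125] [[-1.0, 0.014, 0.001], [0.014, 1.0, 0.0], [-0.001, 0.0, -1.0]] [   9.8   22.4  -37.1    0.   -30.4 -100.6] 0.27553892899165044 [ 0.74421868  0.16662839 -0.98784751]
```

View pics/t2c.png

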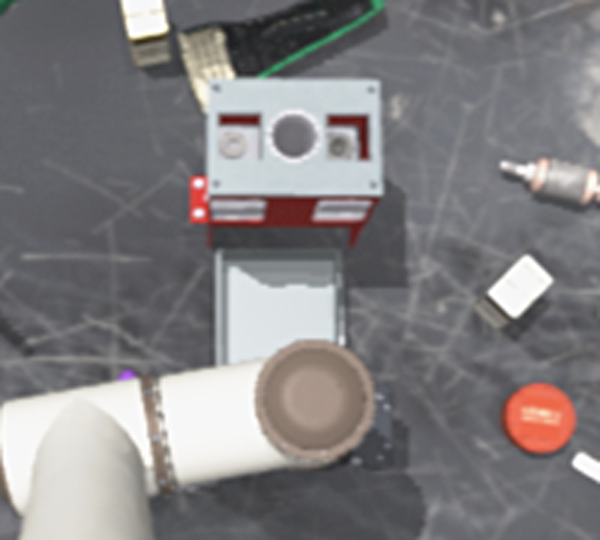

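The tray is gripped and squared up in front of the tunnel: its back edge is at crop (218–342, 250), between the cheeks at 208 and 358. I'll measure the lateral fit before pushing.

```bash
python3 - <<'E'
from h import *
w=np.load("top1.npz")["w"]; z=w[...,2]; v,u=np.mgrid[:400,:640]
m=(u>300)&(u<368)&(v>165)&(v<212)&(z>.035)&(z<.045); p=w[m]
for x in np.arange(.55,.63,.01):
    q=p[abs(p[:,0]-x)<.005]; print(round(x,3),len(q),np.round([q[:,1].min(),q[:,1].max()],4) if len(q) else "")
print("back",np.percentile(p[:,0],99))
# lid and shaft hole by brightness-free depth: hole = z<.19 inside lid
m=(u>300)&(u<372)&(v>112)&(v<158)&(z>.196)&(z<.206); p=w[m]; print(np.percentile(p,[.5,99.5],axis=0))
col=np.load("top1.npz")["col"]; g=cv2.cvtColor(cv2.resize(col[90:160,290:390],None,fx=6,fy=6,interpolation=cv2.INTER_CUBIC),cv2.COLOR_RGB2GRAY)
c=cv2.HoughCircles(cv2.GaussianBlur(g,(5,5),0),cv2.HOUGH_GRADIENT,1,100,param1=100,param2=25,minRadius=30,maxRadius=60); print(c)
cam=grab("top"); E=np.array(cam["extrinsics"])
for a,b,r in c[0]:
    px=np.array([(290+(a+.5)/6-.5-cam["cx"])/cam["f"],(90+(b+.5)/6-.5-cam["cy"])/cam["f"],1]); dd=E[:3,:3]@px; t=(.2015-E[2,3])/dd[2]; print(E[:3,3]+dd*t, r/6/cam["f"]*t)
E
```

```text
0.55 7 [-0.145  -0.0228]
0.56 8 [-0.145  -0.0228]
0.57 6 [-0.1459 -0.023 ]
0.58 11 [-0.1457 -0.023 ]
0.59 9 [-0.1461 -0.0231]
0.6 6 [-0.1432 -0.0232]
0.61 6 [-0.1437 -0.0233]
0.62 7 [-0.1441 -0.0233]
back 0.6516179796522152
[[ 0.64483781 -0.16295415  0.19644666]
 [ 0.7505416  -0.01439856  0.20480728]]
[[[288.5 272.5  42.2]]]
[ 0.69734259 -0.08935719  0.2015    ] 0.018348332659200394
```

>>> drive_tool(moves=[{"delta_pos": [-12,-3,0],"turn": 0,"claw": 0},{"delta_pos": [-18,0,0],"turn": 0,"claw": 0},{"delta_pos": [-18,0,0],"turn": 0,"claw": 0},{"delta_pos": [-18,0,0],"turn": 0,"claw": 0},{"delta_pos": [-18,0,0],"turn": 0,"claw": 0},{"delta_pos": [-12,0,0],"turn": 0,"claw": 0},{"delta_pos": [-8,0,0],"turn": 0,"claw": 0},{"delta_pos": [-4,0,0],"turn": 0,"claw": 0},{"delta_pos": [0,0,0],"turn": 0,"claw": 0}])

```text
time_s: 8.55
tcp_pos: [0.558, -0.0893, 0.0125]
ee_rot: [[-1.0, 0.015, 0.001], [0.015, 1.0, -0.0], [-0.001, -0.0, -1.0]]
wrist_force: [-1.9, -0.6, 1.9]
gripper_width: 0.276
gripper_force: 30.0
```

>>> drive_tool(moves=[{"delta_pos": [-2,0,0],"turn": 0,"claw": 0},{"delta_pos": [-2,0,0],"turn": 0,"claw": 0},{"delta_pos": [0,0,0],"turn": 0,"claw": 0}])

```text
time_s: 8.93
tcp_pos: [0.5624, -0.0891, 0.0125]
ee_rot: [[-1.0, 0.015, 0.001], [0.015, 1.0, 0.0], [-0.001, 0.0, -1.0]]
wrist_force: [-1.1, 1.0, 0.8]
gripper_width: 0.278
gripper_force: 30.0
```

Not at the stop yet.

>>> drive_tool(moves=[{"delta_pos": [-2,0,0],"turn": 0,"claw": 0},{"delta_pos": [-1,0,0],"turn": 0,"claw": 0},{"delta_pos": [0,0,0],"turn": 0,"claw": 0}])

```text
time_s: 9.3
tcp_pos: [0.563, -0.0892, 0.0125]
ee_rot: [[-1.0, 0.015, -0.004], [0.015, 1.0, -0.0], [0.004, -0.0, -1.0]]
wrist_force: [-6.0, 0.6, 7.0]
gripper_width: 0.281
gripper_force: 30.0
```

>>> drive_tool(moves=[{"delta_pos": [-1,0,0],"turn": 0,"claw": 0},{"delta_pos": [-1,0,0],"turn": 0,"claw": 0},{"delta_pos": [0,0,0],"turn": 0,"claw": 0}])

```text
time_s: 9.68
tcp_pos: [0.563, -0.0892, 0.0125]
ee_rot: [[-1.0, 0.016, -0.008], [0.016, 1.0, -0.0], [0.008, -0.0, -1.0]]
wrist_force: [-9.3, 2.1, 10.1]
gripper_width: 0.279
gripper_force: 30.0
```

The tray met the stop. I'll ease off, release, rise, then place the wrist camera over the shaft to see how the stem stands.

>>> drive_tool(moves=[{"delta_pos": [3,0,0],"turn": 0,"claw": 0.2},{"delta_pos": [0,0,0],"turn": 0,"claw": 0.8},{"delta_pos": [0,0,0],"turn": 0,"claw": 0.8},{"delta_pos": [0,0,0],"turn": 0,"claw": 0.8},{"delta_pos": [0,0,0],"turn": 0,"claw": 0.8},{"delta_pos": [0,0,-40],"turn": 0,"claw": 0.8},{"delta_pos": [0,0,-60],"turn": 0,"claw": 0.8},{"delta_pos": [0,0,-60],"turn": 0,"claw": 0.8},{"delta_pos": [0,0,-60],"turn": 0,"claw": 0.8},{"delta_pos": [0,0,-60],"turn": 0,"claw": 0.8},{"delta_pos": [-50,0,0],"turn": 0,"claw": 0.8},{"delta_pos": [-50,0,0],"turn": 0,"claw": 0.8}])

```text
time_s: 11.18
tcp_pos: [0.6651, -0.0907, 0.2948]
ee_rot: [[-1.0, 0.015, 0.004], [0.015, 1.0, 0.001], [-0.004, 0.001, -1.0]]
wrist_force: [-0.6, 0.4, -0.5]
gripper_width: 0.804
gripper_force: 0.0
```

>>> drive_tool(moves=[{"delta_pos": [-50,0,0],"turn": 0,"claw": 0.8},{"delta_pos": [-50,0,0],"turn": 0,"claw": 0.8},{"delta_pos": [0,0,0],"turn": 0,"claw": 0.8},{"delta_pos": [0,0,0],"turn": 0,"claw": 0.8}])

```text
time_s: 11.68
tcp_pos: [0.7636, -0.0924, 0.2917]
ee_rot: [[-1.0, 0.015, -0.001], [0.015, 1.0, -0.0], [0.001, -0.0, -1.0]]
wrist_force: [0.1, 0.6, 0.7]
gripper_width: 0.802
gripper_force: 0.0
```

```bash
python3 - <<'E'
from h import *
st()
c=grab("wrist"); save(c,"w3.png"); np.savez("w3.npz",w=cloud(c),col=c["color"]); E=np.array(c["extrinsics"]); print(np.round(E,3).tolist())
p=np.linalg.inv(E)@np.array([.6974,-.0892,.11,1]); u,v=p[0]/p[2]*c["f"]+c["cx"],p[1]/p[2]*c["f"]+c["cy"]; print(u,v)
u,v=int(u),int(v); a=max(v-60,0)
cv2.imwrite("pics/w3c.png",cv2.resize(cv2.cvtColor(c["color"][a:v+60,u-60:u+60],cv2.COLOR_RGB2BGR),None,fx=5,fy=5,interpolation=cv2.INTER_CUBIC)); print(a,u-60)
E
```

```text
11.675 [ 0.7636 -0.0924  0.2917] [[-1.0, 0.015, -0.001], [0.015, 1.0, -0.0], [0.001, -0.0, -1.0]] [  5.1  35.9  33.2   0.  -87.4 -96. ] 0.801677151539076 [0.13182206 0.58777317 0.6689292 ]
[[0.014, 0.966, 0.259, 0.692], [1.0, -0.013, -0.005, -0.091], [-0.001, 0.259, -0.966, 0.454], [0.0, 0.0, 0.0, 1.0]]
329.25185317260105 118.40246733456846
58 269
```

View pics/w3c.png

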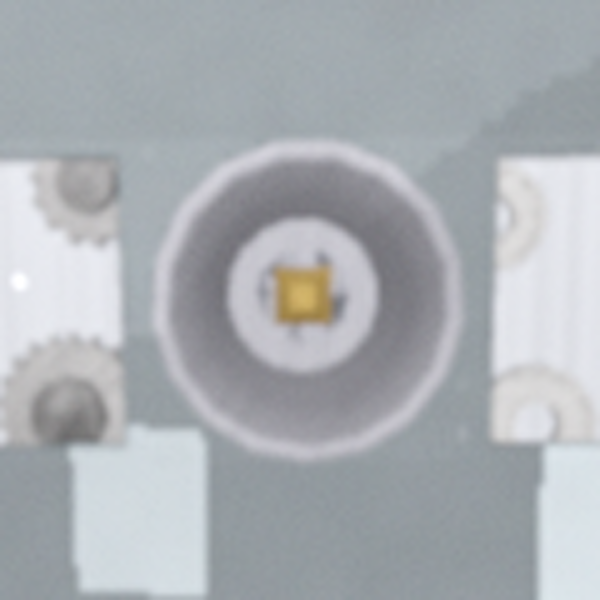

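The shaft mouth is at crop (308,299) and the brass stem at (303,295), with its flats nearly along the picture axes. I'll work out their positions and the stem's angle, and check the tray.

```bash
python3 - <<'E'
from h import *
c=grab("wrist"); col=c["color"]; E=np.array(c["extrinsics"])
def ray(u,v,zz):
    d=E[:3,:3]@np.array([(u-c["cx"])/c["f"],(v-c["cy"])/c["f"],1]); return E[:3,3]+d*(zz-E[2,3])/d[2]
hsv=cv2.cvtColor(col,cv2.COLOR_RGB2HSV)
big=cv2.resize(hsv[58:178,269:389],None,fx=4,fy=4,interpolation=cv2.INTER_CUBIC)
m=((big[...,0]>12)&(big[...,0]<35)&(big[...,1]>90)).astype(np.uint8)
n,l,s,cc=cv2.connectedComponentsWithStats(m); i=1+np.argmax(s[1:,4]); pts=cv2.findNonZero((l==i).astype(np.uint8))
r=cv2.minAreaRect(pts); print(s[i],r); b=cv2.boxPoints(r)/4+[268.6,57.6]
P=np.array([ray(u,v,.104)[:2] for u,v in b]); e=P[1]-P[0]; print("stem",P.mean(0),np.linalg.norm(P[1]-P[0]),np.linalg.norm(P[2]-P[1]),"ang mod90",(np.degrees(np.arctan2(e[1],e[0]))+45)%90-45)
g=cv2.resize(cv2.cvtColor(col,cv2.COLOR_RGB2GRAY)[58:178,269:389],None,fx=4,fy=4,interpolation=cv2.INTER_CUBIC)
h=cv2.HoughCircles(cv2.GaussianBlur(g,(7,7),0),cv2.HOUGH_GRADIENT,1,200,param1=80,param2=25,minRadius=105,maxRadius=130); print(h)
for a,bb,rr in h[0]: print("mouth",ray(a/4+268.6,bb/4+57.6,.2015),rr/4/c["f"]*(E[2,3]-.2015))
# lid edge direction from depth
w=cloud(c); z=w[...,2]; t=grab("top"); W=cloud(t); Z=W[...,2]; v,u=np.mgrid[:400,:640]
np.savez("t3.npz",w=W,col=t["color"])
# windows edges of lid cutouts for yaw
gg=cv2.cvtColor(col,cv2.COLOR_RGB2GRAY)
for rows in(range(94,142,3),):
    L=[]
    for yy in rows:
        x0=288+np.argmin(np.diff(gg[yy,283:300].astype(int)))-5; x1=362+np.argmax(np.diff(gg[yy,362:375].astype(int))); L.append((yy,x0,x1))
    print(L)
save(t,"t3.png")
E
```

```text
[ 221  214   44   45 1838] ((242.5, 236.0), (44.0, 43.0), 90.0)
stem [ 0.69573212 -0.08921726] 0.011200639995386438 0.011144059857934267 ang mod90 -0.8097048283538015
NoneTraceback (most recent call last):
  File "<stdin>", line 13, in <module>
TypeError: 'NoneType' object is not subscriptable
```

>>> drive_tool(moves=[{"delta_pos": [30,20,0],"turn": 0,"claw": 0.8},{"delta_pos": [45,45,0],"turn": 0,"claw": 0.8},{"delta_pos": [45,50,0],"turn": 0,"claw": 0.8},{"delta_pos": [45,55,0],"turn": 0,"claw": 0.8},{"delta_pos": [45,55,0],"turn": 0,"claw": 0.8},{"delta_pos": [45,55,0],"turn": 0,"claw": 0.8},{"delta_pos": [30,40,0],"turn": 0,"claw": 0.8},{"delta_pos": [20,20,0],"turn": 0,"claw": 0.8},{"delta_pos": [0,0,0],"turn": 0,"claw": 0.8},{"delta_pos": [0,0,0],"turn": 0,"claw": 0.8},{"delta_pos": [0,0,0],"turn": 0,"claw": 0.8}])

```text
time_s: 13.15
tcp_pos: [0.4843, 0.2268, 0.2929]
ee_rot: [[-1.0, 0.017, 0.001], [0.017, 1.0, 0.0], [-0.001, 0.0, -1.0]]
wrist_force: [0.3, 0.9, 0.4]
gripper_width: 0.802
gripper_force: 0.0
```

```bash
cat > k.py <<'E'
from h import *
st()
c=grab("wrist"); import sys; save(c,sys.argv[1]); w=cloud(c); z=w[...,2]; hsv=cv2.cvtColor(c["color"],cv2.COLOR_RGB2HSV).astype(int)
for n,m in(("red",((hsv[...,0]<8)|(hsv[...,0]>172))&(hsv[...,1]>140)),("blue",(hsv[...,0]>95)&(hsv[...,0]<125)&(hsv[...,1]>120))):
    m=m&(z>.149)&(z<.165); p=w[m]
    if len(p)>50:
        r=cv2.minAreaRect((p[:,:2]*1000).astype(np.float32)); vv=np.linalg.svd(p[:,:2]-p[:,:2].mean(0),full_matrices=False)[2][0]
        print(n,len(p),np.round(p.mean(0),4),r,"dir",np.degrees(np.arctan2(vv[1],vv[0])))
E
python3 k.py w4.png
python3 - <<'E'
from h import *
w=cloud(grab("top")); z=w[...,2]; v,u=np.mgrid[:400,:640]
m=(u>300)&(u<368)&(v>165)&(v<250)&(z>.035)&(z<.045); p=w[m]; print("tray rim front",p[:,0].min(),p[:,1].min(),p[:,1].max(),len(p))
for y in np.arange(-.14,-.03,.02): q=p[abs(p[:,1]-y)<.01]; print(round(y,3),q[:,0].min() if len(q) else None)
E
```

```text
13.15 [0.4843 0.2268 0.2929] [[-1.0, 0.017, 0.001], [0.017, 1.0, 0.0], [-0.001, 0.0, -1.0]] [  42.5   10.7   -5.3    0.   -73.9 -133.4] 0.8024462107606447 [0.26964867 0.85703471 0.42696486]
red 1105 [0.4591 0.2528 0.1534] ((461.0084228515625, 253.17665100097656), (13.55988883972168, 81.19277954101562), 86.78759002685547) dir -3.33504607393208
blue 1226 [0.4431 0.345  0.1532] ((444.5986328125, 346.3550720214844), (13.798460960388184, 81.92526245117188), 88.8673324584961) dir -1.451199796121015
tray rim front 0.5522572726890366 -0.16023078396909238 -0.014592755094507652 160
-0.14 0.5966357302507583
-0.12 0.596534666967961
-0.1 0.5522572726890366
-0.08 0.5525904473712767
-0.06 0.5971618329118631
-0.04 0.5975223945949721
```

View pics/w4.png

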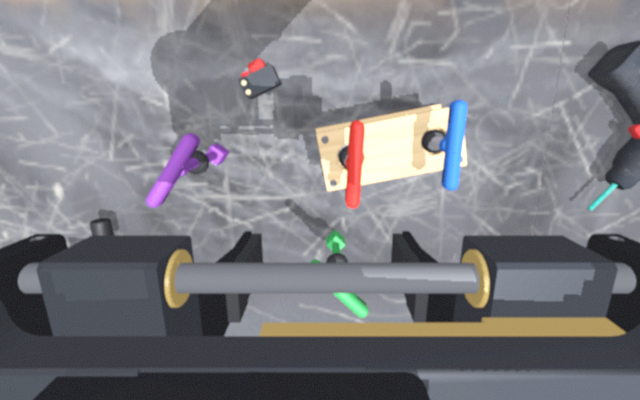

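The wrist view shows the red handle from (356,125) to (352,205), nearly parallel to the blue one at (455,145) and 92 mm from it. Descend and grip.

>>> drive_tool(moves=[{"delta_pos": [0,0,0],"turn": 0.042,"claw": 0.8},{"delta_pos": [25,25,0],"turn": 0,"claw": 0.8},{"delta_pos": [0,0,40],"turn": 0,"claw": 0.8},{"delta_pos": [0,0,40],"turn": 0,"claw": 0.7},{"delta_pos": [0,0,40],"turn": 0,"claw": 0.7},{"delta_pos": [0,0,30],"turn": 0,"claw": 0.7},{"delta_pos": [0,0,15],"turn": 0,"claw": 0.7},{"delta_pos": [0,0,0],"turn": 0,"claw": 0.7},{"delta_pos": [0,0,0],"turn": 0,"claw": 0.7}])

```text
time_s: 14.38
tcp_pos: [0.4613, 0.2547, 0.1288]
ee_rot: [[-0.998, 0.057, 0.002], [0.057, 0.998, 0.001], [-0.002, 0.002, -1.0]]
wrist_force: [-0.2, -0.7, 0.3]
gripper_width: 0.704
gripper_force: 0.0
```

>>> drive_tool(moves=[{"delta_pos": [0,0,0],"turn": 0,"claw": 0},{"delta_pos": [0,0,0],"turn": 0,"claw": 0},{"delta_pos": [0,0,0],"turn": 0,"claw": 0},{"delta_pos": [0,0,0],"turn": 0,"claw": 0},{"delta_pos": [0,0,0],"turn": 0,"claw": 0},{"delta_pos": [0,0,0],"turn": 0,"claw": 0},{"delta_pos": [0,0,0],"turn": 0,"claw": 0},{"delta_pos": [0,0,0],"turn": 0,"claw": 0},{"delta_pos": [0,0,0],"turn": 0,"claw": 0}])

```text
time_s: 15.5
tcp_pos: [0.4604, 0.2541, 0.1276]
ee_rot: [[-0.998, 0.057, -0.0], [0.057, 0.998, -0.0], [0.0, -0.0, -1.0]]
wrist_force: [0.2, -0.0, 0.4]
gripper_width: 0.169
gripper_force: 30.0
```

>>> drive_tool(moves=[{"delta_pos": [0,0,-15],"turn": 0,"claw": 0},{"delta_pos": [0,0,-20],"turn": 0,"claw": 0},{"delta_pos": [0,0,-25],"turn": 0,"claw": 0},{"delta_pos": [0,0,-30],"turn": 0,"claw": 0},{"delta_pos": [0,0,-35],"turn": 0,"claw": 0},{"delta_pos": [0,0,-35],"turn": 0,"claw": 0},{"delta_pos": [0,0,-35],"turn": 0,"claw": 0},{"delta_pos": [0,0,-35],"turn": 0,"claw": 0},{"delta_pos": [0,0,0],"turn": 0,"claw": 0},{"delta_pos": [0,0,0],"turn": 0,"claw": 0}])

```text
time_s: 16.75
tcp_pos: [0.4597, 0.2538, 0.3568]
ee_rot: [[-0.998, 0.057, -0.002], [0.057, 0.998, -0.0], [0.002, -0.0, -1.0]]
wrist_force: [-0.0, 0.0, -2.5]
gripper_width: 0.164
gripper_force: 30.0
```

```bash
python3 - <<'E'
from h import *
st(); s=monitor.sense(); t=np.array(s["tcp_pos"])
for n in("top","side"):
    c=grab(n); w=cloud(c); z=w[...,2]; hsv=cv2.cvtColor(c["color"],cv2.COLOR_RGB2HSV).astype(int)
    near=np.hypot(w[...,0]-t[0],w[...,1]-t[1])<.07
    m=near&((hsv[...,0]<8)|(hsv[...,0]>172))&(hsv[...,1]>140)&(z>.3); p=w[m]; print(n,"handle",m.sum(),np.nanmin(p,0) if len(p) else"",np.nanmax(p,0) if len(p) else "")
    if n=="side":
        q=w[near&(z>.2)&(z<t[2]-.01)]
        for a in np.arange(.21,.36,.012):
            k=q[abs(q[:,2]-a)<.006]; print(round(a,3),len(k),np.round(k.mean(0),4) if len(k) else "")
        save(c,"s5.png"); E=np.array(c["extrinsics"]); pp=np.linalg.inv(E)@np.r_[t,1]; u,v=int(pp[0]/pp[2]*c["f"]+c["cx"]),int(pp[1]/pp[2]*c["f"]+c["cy"]); print(u,v)
        cv2.imwrite("pics/s5c.png",cv2.resize(cv2.cvtColor(c["color"][max(v-50,0):v+90,u-70:u+70],cv2.COLOR_RGB2BGR),None,fx=4,fy=4,interpolation=cv2.INTER_CUBIC))
E
```

```text
16.75 [0.4597 0.2538 0.3568] [[-0.998, 0.057, -0.002], [0.057, 0.998, -0.0], [0.002, -0.0, -1.0]] [ 4.660e+01  8.400e+00  8.000e-01 -1.000e-01 -8.250e+01 -1.399e+02] 0.16419954353596522 [-0.04587747  0.01339658 -2.52645377]
top handle 10 [0.4227287  0.25043785 0.37313662] [0.42515201 0.25707008 0.38508881]
side handle 188 [0.42381514 0.24998576 0.31469634] [0.50271421 0.27615503 0.39321662]
0.21 0 
0.222 0 
0.234 24 [0.4619 0.2637 0.2355]
0.246 34 [0.4617 0.2642 0.2462]
0.258 43 [0.4618 0.2591 0.2568]
0.27 18 [0.462  0.2589 0.2696]
0.282 18 [0.4615 0.2578 0.2815]
0.294 16 [0.4619 0.2587 0.2937]
0.306 18 [0.4618 0.2609 0.306 ]
0.318 64 [0.4618 0.2619 0.3196]
0.33 20 [0.462  0.2589 0.3295]
0.342 17 [0.4622 0.2583 0.3415]
0.354 0 
346 179
```

View pics/s5c.png

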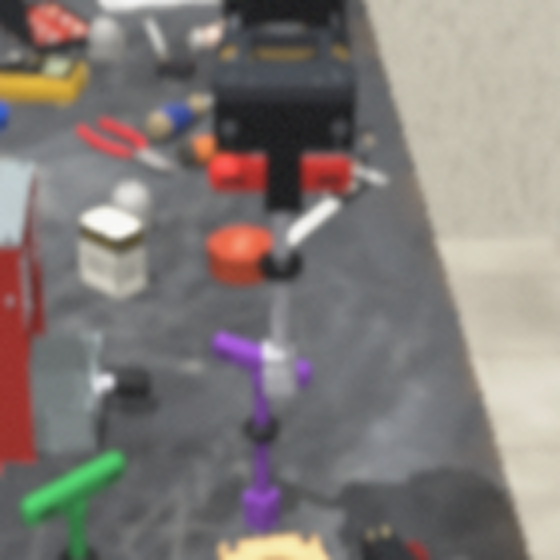

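The key hangs upright, its axis at x 0.462 and about 2 mm to +x of the TCP, with its foot near z 0.228. The last joint would run out of range turning clockwise from here, so I'll first turn the key 90° counter-clockwise, which fits the stem equally well.

>>> drive_tool(moves=[{"delta_pos": [0,0,0],"turn": -0.179,"claw": 0},{"delta_pos": [0,0,0],"turn": -0.18,"claw": 0},{"delta_pos": [0,0,0],"turn": -0.18,"claw": 0},{"delta_pos": [0,0,0],"turn": -0.18,"claw": 0},{"delta_pos": [0,0,0],"turn": -0.179,"claw": 0},{"delta_pos": [0,0,0],"turn": -0.179,"claw": 0},{"delta_pos": [0,0,0],"turn": -0.179,"claw": 0},{"delta_pos": [0,0,0],"turn": -0.179,"claw": 0},{"delta_pos": [0,0,0],"turn": -0.179,"claw": 0},{"delta_pos": [0,0,0],"turn": 0,"claw": 0}])

```text
time_s: 18.1
tcp_pos: [0.4601, 0.2539, 0.3564]
ee_rot: [[-0.016, -1.0, -0.002], [-1.0, 0.016, -0.002], [0.002, 0.002, -1.0]]
wrist_force: [-0.3, 0.5, -0.6]
gripper_width: 0.168
gripper_force: 30.0
```

>>> drive_tool(moves=[{"delta_pos": [20,-14,0],"turn": 0,"claw": 0},{"delta_pos": [40,-28,0],"turn": 0,"claw": 0},{"delta_pos": [40,-28,0],"turn": 0,"claw": 0},{"delta_pos": [40,-28,0],"turn": 0,"claw": 0},{"delta_pos": [40,-28,0],"turn": 0,"claw": 0},{"delta_pos": [40,-28,0],"turn": 0,"claw": 0},{"delta_pos": [40,-28,0],"turn": 0,"claw": 0},{"delta_pos": [40,-28,0],"turn": 0,"claw": 0},{"delta_pos": [25,-18,0],"turn": 0,"claw": 0},{"delta_pos": [17,-13,0],"turn": 0,"claw": 0},{"delta_pos": [0,0,0],"turn": 0,"claw": 0},{"delta_pos": [0,0,0],"turn": 0,"claw": 0}])

```text
time_s: 19.6
tcp_pos: [0.6963, -0.0908, 0.3569]
ee_rot: [[-0.015, -1.0, -0.001], [-1.0, 0.015, 0.0], [-0.0, 0.001, -1.0]]
wrist_force: [-0.3, -0.5, -1.0]
gripper_width: 0.172
gripper_force: 30.0
```

```bash
cat > s.py <<'E'
from h import *
st(); s=monitor.sense(); t=np.array(s["tcp_pos"])
c=grab("side"); w=cloud(c); z=w[...,2]; near=np.hypot(w[...,0]-t[0],w[...,1]-t[1])<.07
q=w[near&(z>.206)&(z<t[2]-.01)]
for a in np.arange(.212,.36,.012):
    k=q[abs(q[:,2]-a)<.006]; print(round(a,3),len(k),np.round(k.mean(0),4) if len(k) else "", np.round(np.ptp(k[:,0]),4) if len(k) else "")
E
python3 s.py
```

```text
19.6 [ 0.6963 -0.0908  0.3569] [[-0.015, -1.0, -0.001], [-1.0, 0.015, 0.0], [-0.0, 0.001, -1.0]] [  5.7  27.7  28.   -0.  -90.4  -6.6] 0.17171679002294285 [-0.28361612 -0.47948167 -1.03823046]
0.212 0  
0.224 1 [ 0.6967 -0.0815  0.2299] 0.0
0.236 24 [ 0.696  -0.0805  0.2357] 0.0191
0.248 26 [ 0.6947 -0.0816  0.2476] 0.0179
0.26 28 [ 0.6964 -0.0831  0.2591] 0.0195
0.272 10 [ 0.6965 -0.0829  0.273 ] 0.0068
0.284 12 [ 0.6964 -0.0858  0.2839] 0.0091
0.296 14 [ 0.6966 -0.0847  0.2953] 0.01
0.308 15 [ 0.6957 -0.082   0.3078] 0.0195
0.32 40 [ 0.6954 -0.0807  0.3203] 0.0247
0.332 15 [ 0.6964 -0.084   0.3318] 0.01
0.344 10 [ 0.6964 -0.0844  0.342 ] 0.0091
0.356 0
```

>>> drive_tool(moves=[{"delta_pos": [0,0,15],"turn": 0,"claw": 0},{"delta_pos": [0,0,15],"turn": 0,"claw": 0},{"delta_pos": [0,0,10],"turn": 0,"claw": 0},{"delta_pos": [0,0,8],"turn": 0,"claw": 0},{"delta_pos": [0,0,0],"turn": 0,"claw": 0}])

```text
time_s: 20.27
tcp_pos: [0.6963, -0.0911, 0.3086]
ee_rot: [[-0.014, -1.0, -0.002], [-1.0, 0.014, -0.0], [0.0, 0.002, -1.0]]
wrist_force: [0.4, -0.4, -0.6]
gripper_width: 0.17
gripper_force: 30.0
```

>>> drive_tool(moves=[{"delta_pos": [0,0,10],"turn": 0,"claw": 0},{"delta_pos": [0,0,15],"turn": 0,"claw": 0},{"delta_pos": [0,0,15],"turn": 0,"claw": 0},{"delta_pos": [0,0,10],"turn": 0,"claw": 0},{"delta_pos": [0,0,0],"turn": 0,"claw": 0},{"delta_pos": [0,0,0],"turn": 0,"claw": 0}])

```text
time_s: 21.02
tcp_pos: [0.6969, -0.0913, 0.2601]
ee_rot: [[-0.014, -1.0, 0.001], [-1.0, 0.014, -0.0], [0.0, -0.001, -1.0]]
wrist_force: [-0.1, 0.5, -0.4]
gripper_width: 0.167
gripper_force: 30.0
```

>>> drive_tool(moves=[{"delta_pos": [0,0,10],"turn": 0,"claw": 0},{"delta_pos": [0,0,8],"turn": 0,"claw": 0},{"delta_pos": [0,0,4],"turn": 0,"claw": 0},{"delta_pos": [0,0,4],"turn": 0,"claw": 0},{"delta_pos": [0,0,0],"turn": 0,"claw": 0}])

```text
time_s: 21.65
tcp_pos: [0.6965, -0.0912, 0.2332]
ee_rot: [[-0.014, -1.0, -0.001], [-1.0, 0.014, -0.0], [0.0, 0.001, -1.0]]
wrist_force: [0.5, 0.7, -1.4]
gripper_width: 0.167
gripper_force: 30.0
```

>>> drive_tool(moves=[{"delta_pos": [0,0,4],"turn": 0,"claw": 0},{"delta_pos": [0,0,4],"turn": 0,"claw": 0},{"delta_pos": [0,0,3],"turn": 0,"claw": 0},{"delta_pos": [0,0,0],"turn": 0,"claw": 0}])

```text
time_s: 22.15
tcp_pos: [0.6964, -0.0912, 0.2221]
ee_rot: [[-0.014, -1.0, -0.001], [-1.0, 0.014, -0.0], [0.0, 0.001, -1.0]]
wrist_force: [0.4, 0.1, -1.2]
gripper_width: 0.166
gripper_force: 30.0
```

>>> drive_tool(moves=[{"delta_pos": [0,0,2],"turn": 0,"claw": 0},{"delta_pos": [0,0.3,0],"turn": 0.15,"claw": 0},{"delta_pos": [0,0.3,0],"turn": 0.15,"claw": 0},{"delta_pos": [0,0.3,0],"turn": 0.15,"claw": 0},{"delta_pos": [0,0,0],"turn": 0,"claw": 0}])

```text
time_s: 22.78
tcp_pos: [0.6956, -0.091, 0.2205]
ee_rot: [[-0.446, -0.895, -0.0], [-0.895, 0.446, 0.0], [0.0, 0.0, -1.0]]
wrist_force: [-0.0, -0.1, -1.9]
gripper_width: 0.167
gripper_force: 30.0
```

```bash
python3 -c "
from h import *
st(); print(monitor.sense()['moment'])"
```

```text
22.775 [ 0.6956 -0.091   0.2205] [[-0.446, -0.895, -0.0], [-0.895, 0.446, 0.0], [0.0, 0.0, -1.0]] [  5.7  29.7  12.6  -0.  -72.9 -32.2] 0.16724436696354553 [-0.01715109 -0.12253848 -1.92732487]
[ 0.16177422 -0.01871017  0.01032017]
```

>>> drive_tool(moves=[{"delta_pos": [0,0.3,0],"turn": 0.15,"claw": 0},{"delta_pos": [0,0.3,0],"turn": 0.15,"claw": 0},{"delta_pos": [0,0.3,0],"turn": 0.15,"claw": 0},{"delta_pos": [0,0.3,0],"turn": 0.15,"claw": 0},{"delta_pos": [0,0.3,0],"turn": 0.15,"claw": 0},{"delta_pos": [0,0.3,0],"turn": 0.15,"claw": 0},{"delta_pos": [0,0.3,0],"turn": 0.1,"claw": 0},{"delta_pos": [0,0,0],"turn": 0,"claw": 0},{"delta_pos": [0,0,0],"turn": 0,"claw": 0}])

```text
time_s: 23.9
tcp_pos: [0.6945, -0.0894, 0.2205]
ee_rot: [[-0.994, -0.109, -0.0], [-0.109, 0.994, 0.0], [0.0, 0.0, -1.0]]
wrist_force: [0.5, 0.4, -1.8]
gripper_width: 0.169
gripper_force: 30.0
```

```bash
python3 - <<'E'
from h import *
st(); print(monitor.sense()["moment"])
c=grab("top"); cv2.imwrite("pics/t6.png",cv2.resize(cv2.cvtColor(c["color"][90:270,240:440],cv2.COLOR_RGB2BGR),None,fx=3,fy=3,interpolation=cv2.INTER_CUBIC))
E
```

```text
23.9 [ 0.6945 -0.0894  0.2205] [[-0.994, -0.109, -0.0], [-0.109, 0.994, 0.0], [0.0, 0.0, -1.0]] [  5.9  29.6  12.4  -0.  -72.8 -89.6] 0.16940635788583466 [ 0.4876747   0.35801895 -1.80262411]
[ 0.25901898 -0.10657911  0.02135216]
```

>>> drive_tool(moves=[{"delta_pos": [0,0.2,0],"turn": 0.1,"claw": 0},{"delta_pos": [0,0,0],"turn": 0,"claw": 0},{"delta_pos": [0,0,0],"turn": 0,"claw": 0},{"delta_pos": [0,0,0],"turn": 0,"claw": 0.6},{"delta_pos": [0,0,0],"turn": 0,"claw": 0.6},{"delta_pos": [0,0,0],"turn": 0,"claw": 0.6},{"delta_pos": [0,0,0],"turn": 0,"claw": 0.6},{"delta_pos": [0,0,-20],"turn": 0,"claw": 0.6},{"delta_pos": [0,0,-40],"turn": 0,"claw": 0.6},{"delta_pos": [0,0,-40],"turn": 0,"claw": 0.6},{"delta_pos": [0,0,0],"turn": 0,"claw": 0.6}])

```text
time_s: 25.32
tcp_pos: [0.6959, -0.0896, 0.3256]
ee_rot: [[-1.0, -0.007, 0.009], [-0.007, 1.0, -0.001], [-0.009, -0.001, -1.0]]
wrist_force: [0.2, 0.1, 0.4]
gripper_width: 0.602
gripper_force: 0.0
```

>>> drive_tool(moves=[{"delta_pos": [-40,0,0],"turn": 0,"claw": 0.6},{"delta_pos": [-40,0,0],"turn": 0,"claw": 0.6},{"delta_pos": [0,0,0],"turn": 0,"claw": 0.6},{"delta_pos": [0,0,0],"turn": 0,"claw": 0.6},{"delta_pos": [0,0,0],"turn": 0,"claw": 0.6}])

```text
time_s: 25.95
tcp_pos: [0.7737, -0.0889, 0.3219]
ee_rot: [[-1.0, -0.007, 0.001], [-0.007, 1.0, -0.0], [-0.001, -0.0, -1.0]]
wrist_force: [-0.5, -0.1, 1.1]
gripper_width: 0.599
gripper_force: 0.0
```

```bash
python3 - <<'E'
from h import *
st()
c=grab("wrist"); save(c,"w7.png"); w=cloud(c); z=w[...,2]; hsv=cv2.cvtColor(c["color"],cv2.COLOR_RGB2HSV).astype(int)
m=((hsv[...,0]<8)|(hsv[...,0]>172))&(hsv[...,1]>140)&(z>.215)&(z<.27); p=w[m]; r=cv2.minAreaRect((p[:,:2]*1000).astype(np.float32)); print(r,np.median(p[:,2]))
cv2.imwrite("pics/w7c.png",cv2.resize(cv2.cvtColor(c["color"][20:220,210:450],cv2.COLOR_RGB2BGR),None,fx=3,fy=3,interpolation=cv2.INTER_CUBIC))
E
```

```text
25.95 [ 0.7737 -0.0889  0.3219] [[-1.0, -0.007, 0.001], [-0.007, 1.0, -0.0], [-0.001, -0.0, -1.0]] [  5.3  37.   39.3   0.  -92.2 -94.9] 0.5993449968945722 [-0.50314878 -0.11220609  1.07941376]
((697.16943359375, -91.01179504394531), (80.93685150146484, 15.30686092376709), 2.7676804065704346) 0.24552218782117885
```

View pics/w7c.png

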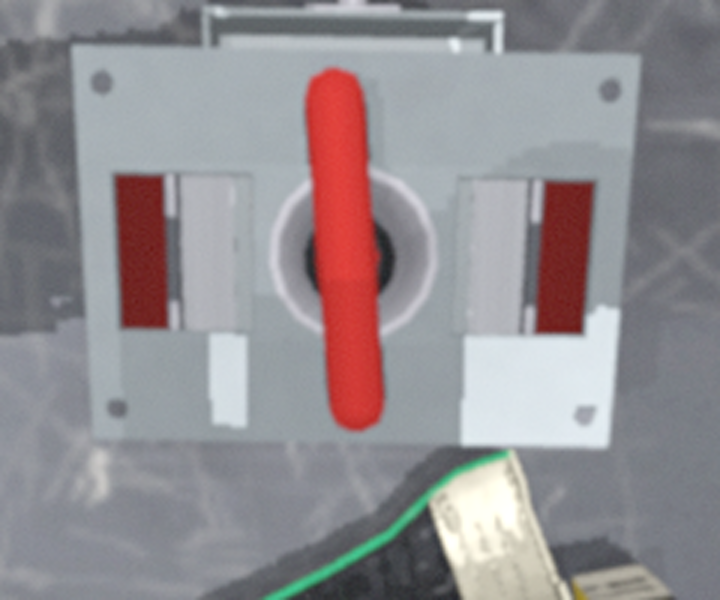

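The bays are empty and both doors hang open. The key sits fully down, with its handle top at 0.2455 against an expected 0.247. I'll check the tray, then hand in.

```bash
python3 - <<'E'
from h import *
w=cloud(grab("wrist")); z=w[...,2]; p=w[(z>.036)&(z<.044)&(w[...,0]<.65)&(w[...,0]>.53)&(abs(w[...,1]+.089)<.075)]
for y in(-.14,-.12,-.05,-.035): q=p[abs(p[:,1]-y)<.006]; print(y,q[:,0].min() if len(q) else None)
print(p[:,1].min(),p[:,1].max())
print(ticket.finish_job())
E
```

```text
-0.14 0.5945757838988741
-0.12 0.5958181436953441
-0.05 0.5961857416309713
-0.035 0.5959929112419925
-0.1524897838457818 -0.028185386425027263
the job is handed in; nothing more can be done
None
```

I handed the job in: the tray is fully home, the red key stands fully down on the turned stem, and both doors are open with the bays empty; the parts themselves could not be seen inside the tray, and no verdict came back.

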